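# Pack the empty end of a twin-screw vise with a block of equal thickness

## Task

A white board stands in one end of the twin-screw vise; pinch its top to feel how thick it is, find by pinching the one of the three packer blocks on the green board that has the same thickness, and stand it upright in the empty end of the vise, so that the jaw cannot skew. Then push the front jaw gently home until it bears firmly on both pieces at once and sits square to the back jaw, and let go, leaving it snug, ready for the hand wheels to be spun up. Do not crush the work, leave the other two packers standing where they are, and disturb nothing else.

Things in the scene. Friction and masses are not known exactly. Their poses are not given: they have to be found in the camera images.
- vise: twin-screw bench-top vise fixed to the bench: base board 360 mm long (y), 10 mm thick, on which the work stands; wooden back jaw 36 mm thick, its top 70 mm above the bench; two steel screws 16 mm thick run along x at y = -135 and +135 mm, 40 mm above the bench, ending at x = -159 mm. Origin: on the bench, 30 mm in front of the back jaw's face; +x towards the back jaw (away from the robot), y along the jaws
- back_jaw (a point): point on the inner face of the back jaw, mid-length, at the level of the base board's top; axes as the vise: the face is the plane x = 0, the opening lies on its -x side
- packer_place (a point): the same face at the middle of the empty end, 85 mm towards -y from the vise's middle, at the base board's top; axes as the vise. The packer belongs in front of this point, its thickness along x (anywhere between the jaws, within 30 mm along y; the front jaw pushes it against the back jaw)
- front_jaw: wooden front jaw, 32 mm thick (x), 340 mm long (y), 60 mm tall, top 70 mm above the bench. Origin: centre of its underside; inner face at x = +16 mm, front face at x = -16 mm. It slides along the screws and can skew up to 0.1 rad about its middle; starts open (55 to 70 mm) and a little skewed. Hand wheels 64 mm across reach out to x = -42 mm at y = -135 and +135 mm; the face between them is clear
- jaw_slide (a joint): how far the front jaw's middle has been pushed in, m: opening at the middle = 0.070 minus this value. Sliding takes about 7 N, and it stays where it is left; pushing with 10 to 16 N in all seats it with a few newtons on each piece
- board: fixed green board under the packers, 120 (x) by 210 mm (y), 9 mm thick. Origin: centre of its underside; the packers are set out along its y axis
- packer_1: pale unpainted wooden block standing on edge on the green board, 45 mm wide (its x axis), 90 mm tall (z); thickness (its y axis) 14, 18 or 22 mm, unmarked; the three packers all differ and the name does not tell which is which. 30 to 80 g. Origin: centre of the underside. They stand in a row, about 70 mm apart centre to centre
- packer_2: pale unpainted wooden block standing on edge on the green board, 45 mm wide (its x axis), 90 mm tall (z); thickness (its y axis) 14, 18 or 22 mm, unmarked; the three packers all differ and the name does not tell which is which. 30 to 80 g. Origin: centre of the underside. They stand in a row, about 70 mm apart centre to centre
- packer_3: pale unpainted wooden block standing on edge on the green board, 45 mm wide (its x axis), 90 mm tall (z); thickness (its y axis) 14, 18 or 22 mm, unmarked; the three packers all differ and the name does not tell which is which. 30 to 80 g. Origin: centre of the underside. They stand in a row, about 70 mm apart centre to centre
- work_a: white-painted wooden board standing on edge, 60 mm wide (its y axis), 95 mm tall (z); thickness (its x axis) 14, 18 or 22 mm, the three boards all differ. 50 to 100 g. Origin: centre of the underside. One of work_a, work_b, work_c (a different one each time) stands loose in the vise, near the back jaw at its +y end; the other two stand in the wooden tray and are not needed
- work_b: white-painted wooden board standing on edge, 60 mm wide (its y axis), 95 mm tall (z); thickness (its x axis) 14, 18 or 22 mm, the three boards all differ. 50 to 100 g. Origin: centre of the underside. One of work_a, work_b, work_c (a different one each time) stands loose in the vise, near the back jaw at its +y end; the other two stand in the wooden tray and are not needed
- work_c: white-painted wooden board standing on edge, 60 mm wide (its y axis), 95 mm tall (z); thickness (its x axis) 14, 18 or 22 mm, the three boards all differ. 50 to 100 g. Origin: centre of the underside. One of work_a, work_b, work_c (a different one each time) stands loose in the vise, near the back jaw at its +y end; the other two stand in the wooden tray and are not needed
- sanding_block: cork sanding block 100 x 60 x 34 mm, bystander; origin under its centre
- glue_stick: white and blue glue stick standing upright, 27 mm wide, 88 mm tall, bystander; origin under its centre
- try_square: try square, stock 115 mm, blade 150 mm, lying flat, bystander; origin under the stock's middle
Not all that is in view belongs to the job. Leave any yellow look-alike of the packer_3 alone.

How it is judged:
By the outcome, as a careful person would: the job done as asked, in the order asked, and still so for the second after the job is handed in, with the robot touching nothing.
It also fails if it takes over 72 s, if anything falls off the work surface, if the arm or the gripper's body presses on something with over 40 N, if the wrist force passes 120 N, or if a joint passes its speed limit or range.

## Robot

A 7-joint arm with a two-finger parallel gripper is mounted at the origin on the work surface. World frame = base frame: x ahead of the robot, y to its left, z up, the work surface at z = 0. Lengths are in m, angles in degrees, forces in N, time in s.
With the tool pointing down it reaches from about 0.425 to 0.925 m from the base axis. Payload 6.8 kg.
Tool frame: the origin (TCP) lies on the centre line of the jaws, within the pads' length; the fingertips stand 14 mm ahead of it and the grasp point (between the pads) lies 5 mm behind it (manip.tcp_to_tips is the distance from the TCP to the fingertips, in m); z points along the fingers, y is the line along which they close (so a half turn about z gives the same grasp; the last joint's range is limited). The gripper opens to 88 mm and grips with 3 to 60 N. Pads are 20 mm wide; open, the fingers measure 115 mm over their backs; the gripper's body (75 mm by 178 mm) begins 61 mm behind the grasp point.
Start: joints at [70.869, 27.33, 1.283, 89.118, -0.659, 63.558, -4.761], TCP at [0.151, -0.658, 0.237] pointing down, gripper open.
Joint ranges: [-169.35, 169.35], [-19.33, 120.38], [-80.79, 83.38], [13.8, 139.57], [-78.32, 258.32], [9.67, 109.79], [-169.56, 169.56]. Speed limits (degrees/s): [136.94, 136.94, 180, 180, 180, 180, 180].

## Interface

Orientations are given as a 3x3 rotation matrix whose columns are the frame's x, y, z axes.
In Python, from cell import manip gives the robot as it stands.
- The arm moves only by the tool step_arm, never from a script. Its argument "motion" is one flat list of numbers, 7 for each row, row after row: the opening, from 0 (shut) to 1 (fully open), then the shift along the tool's x, y, z normalised to -1 to 1, where 1 is 0.04 m, then the turn, a rotation vector about the tool's x, y, z normalised to -1 to 1, where 1 is 4 degrees. In form: [gripper, dx, dy, dz, ax, ay, az, gripper, dx, dy, dz, ax, ay, az, ...]. A call has exactly 5 rows; each row shifts and turns the commanded pose from where the row before left it, along the tool's axes as they then stand; what a row does not reach is not made up. A row lasts 1/12 s, in which the tool goes at most 41.7 mm and 7.16 degrees, less where a joint would pass 70% of its speed; a pose out of reach is approached as far as the arm can. A call with a number of a shift or a turn outside -1 to 1 is refused whole. A call with a gripper value outside its range is refused whole. The fingers move at their own pace and stop on an object; "squeeze" is the grip in N (left out, the last holds). Time passes only in rows, so rows that do not move let the fingers close, or fill a call up. It gives the time, the measured TCP pose, the force, the opening and the grip force at its end, in the units of the state.
- manip.sense(): the state, without advancing time (a new reading comes with each control period).
- manip.camera(name): name is "scene" or "side" or "wrist"; returns a dict with "pixels" (420x560x3 uint8, red, green, blue), "mtx" (3x3 intrinsics, pixels), "k1" (the pictures are not rectified: a ray, as slopes to the right and down, at radius r is drawn at 1 + k1 r^2 times it, then the intrinsics apply), "eye" and "orientation" of the camera in the world. Camera axes: x right, y up, looking along -z (the intrinsics and any distortion apply to the point x, -y, -z); pixel columns grow to the right and rows downward; lengths in m; the calibration is good to about 2 mm. A picture is of the moment at which its call begins. There is no depth.
- manip.sign_off(): hands the job in; it is judged then, once.
The state is a dict: "clock": time; "joint_positions": joint angles; "joint_velocities": joint speeds; "joint_torque": joint torques, N m; "position": TCP position; "tool_rot": TCP orientation; "wrist_force": force on the tool from outside, world axes, zero at the start; "ft_torque": the same for the moment, N m; "gripper_width": finger opening in m; "gripper_force": force on a finger pad.
Only numpy, scipy, OpenCV 4.12 (cv2) and the standard library are available. Lean on these libraries where they do the work, as an engineer would, in place of code of your own. Each camera call takes 0.05 s, during which the arm holds its last target. There are 200 camera calls.

## Working session

There is one attempt and no reset: what is moved stays moved. The work goes in short steps, Python scripts to look and compute and a tool call to move; the robot and the scene stay as the last step left them, time stands still between calls to the robot, and variables do not carry over. Pictures are saved under pics/ and viewed, at most 10 in all, crops included, and the job is handed in when it is done.

Besides the shell and the picture viewer there is one more tool, called in YAML: its name, and indented under it one key for each argument. step_arm: Moves the arm, as the interface text tells. Scaled input: -1 to 1 covers 0.04 m each way for a shift and 4 degrees each way for a turn. Its arguments: {"type":"object","properties":{"motion":{"type":"array","items":{"type":"number","minimum":-1,"maximum":1}},"squeeze":{"type":"number"}},"required":["motion"]}

```bash
mkdir -p pics; ls; python3 - <<'E'
from cell import manip
import cv2,numpy as np
ims=[]
for n in ["scene","side"]:
    c=manip.camera(n); cv2.imwrite(f"pics/{n}0.png",c["pixels"][:,:,::-1]); print(n,c["mtx"],c["k1"],c["eye"],c["orientation"])
s=manip.sense(); print(s)
E
```

```text
pics
scene [[473.05072963   0.         278.86047528]
 [  0.         473.05072963 205.75089593]
 [  0.           0.           1.        ]] -0.12736866275365546 [1.23095145 0.6093097  0.82402123] [[-0.72905857 -0.43966495  0.52456491]
 [ 0.68410394 -0.44366685  0.57893136]
 [-0.02180377  0.78093179  0.62423564]]
side [[489.36142462   0.         282.6101362 ]
 [  0.         489.36142462 202.04445687]
 [  0.           0.           1.        ]] -0.12259718478087585 [ 0.4532062  -0.98196839  0.90047285] [[ 0.9966976   0.04885556 -0.06486166]
 [-0.08034501  0.70912356 -0.70049158]
 [ 0.01177202  0.70338958  0.71070705]]
{'clock': 0.1, 'joint_positions': array([70.86762301, 27.37064496,  1.28023506, 89.17085683, -0.6589473 ,
       63.55741884, -4.76268117]), 'joint_velocities': array([-0.1386584 , -0.19160161, -0.00684139, -0.19005872, -0.2210716 ,
        0.04107439, -0.17339142]), 'joint_torque': array([ 4.47094077e-03, -5.84091425e+01,  1.54038627e+00, -2.73312360e+01,
       -5.41596289e-02,  1.31276267e-02,  7.88809189e-05]), 'position': array([ 0.15101546, -0.65736998,  0.23579699]), 'tool_rot': array([[ 9.74611481e-01,  2.23902301e-01, -4.69417319e-04],
       [ 2.23902763e-01, -9.74610291e-01,  1.52783185e-03],
       [-1.15413882e-04, -1.59414630e-03, -9.99998723e-01]]), 'wrist_force': array([-0.70012971,  0.24365591,  0.60484528]), 'ft_torque': array([-0.01090494, -0.01413456,  0.00635564]), 'gripper_force': 0.0, 'gripper_width': 0.08800625115173209}
```

View pics/scene0.png

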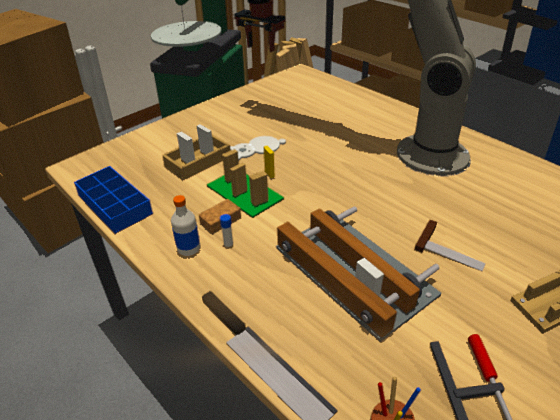

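View pics/side0.png

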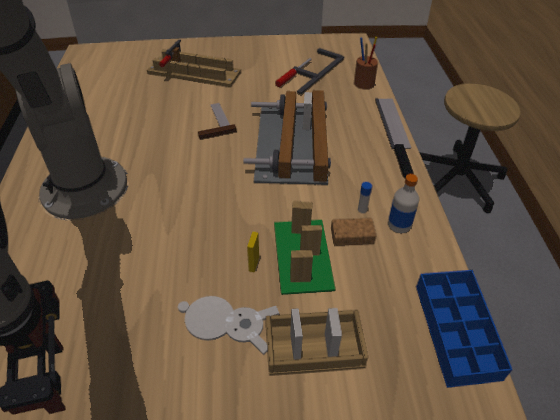

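The scene view shows the vise at (350,270) with the white work at (370,270), and the packers at (231,165), (239,180) and (259,190). In the side view the packers are at (302,215), (311,240) and (302,266). I'll zoom in for accurate pixels.

```bash
cat > h.py <<'E'
from cell import manip
import cv2,numpy as np
def ray(c,u,v):
    K=c["mtx"];d=np.array([c["k1"],0,0,0,0.])
    p=cv2.undistortPoints(np.array([[[u,v]]],float),K,d)[0,0]
    # k1 applied to point (x,-y,-z)
    return np.asarray(c["orientation"])@np.array([p[0],-p[1],-1.])
def at(c,u,v,z):
    r=ray(c,u,v);e=np.asarray(c["eye"]);return e+r*(z-e[2])/r[2]
def proj(c,P):
    q=(np.atleast_2d(P)-c["eye"])@np.asarray(c["orientation"]);q=q*[1,-1,-1]
    return cv2.projectPoints(q,np.zeros(3),np.zeros(3),c["mtx"],np.array([c["k1"],0,0,0,0.]))[0][:,0]
def crop(c,name,x0,y0,x1,y1,s):
    cv2.imwrite(name,cv2.resize(c["pixels"][y0:y1,x0:x1,::-1],None,fx=s,fy=s,interpolation=cv2.INTER_CUBIC))
E
python3 - <<'E'
from h import *
a=cv2.imread('pics/side0.png')
p=cv2.resize(a[85:305,235:385],None,fx=4,fy=4,interpolation=cv2.INTER_CUBIC)
# two halves side by side: vise (rows 85-195), packers (195-305)
cv2.imwrite('pics/sz.png',np.hstack([p[:440],p[440:]])[:, :1200][:, :])
b=np.hstack([cv2.resize(a[85:195,235:335],None,fx=4,fy=4,interpolation=cv2.INTER_CUBIC),cv2.resize(a[192:302,240:340],None,fx=4,fy=4,interpolation=cv2.INTER_CUBIC)])
cv2.imwrite('pics/sz.png',b)
E
```

```text
(no output)
```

View pics/sz.png

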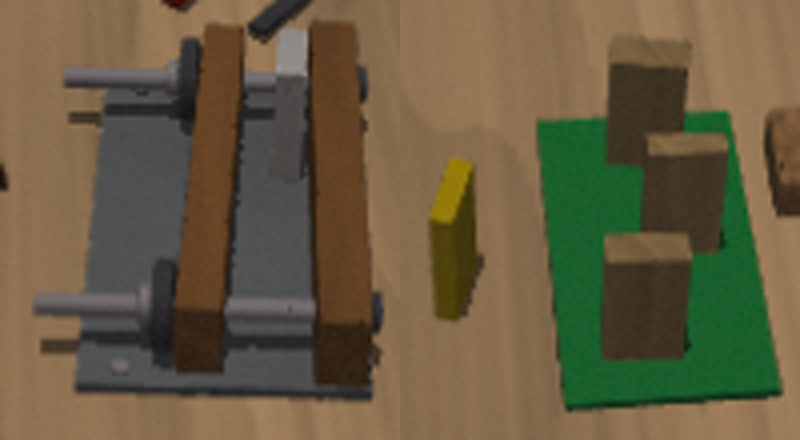

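```bash
python3 - <<'E'
from h import *
c=manip.camera("side")
L=lambda x,y:(235+x/4,85+y/4)
R=lambda x,y:(240+(x-400)/4,192+y/4)
def go(n,f,z,pts):
    P=np.array([at(c,*f(*p),z)[:2] for p in pts]);print(n,P.round(4).tolist(),'mean',P.mean(0).round(4))
    print('   edges',[round(float(np.linalg.norm(P[i]-P[i-1])),4) for i in range(len(P))])
go('back',L,.07,[(313,319),(370,319),(355,22),(313,23)])
go('front',L,.07,[(175,308),(223,310),(242,27),(207,27)])
go('work',L,.105,[(280,28),(307,28),(305,75),(276,75)])
go('pA',R,.099,[(610,38),(691,38),(688,66),(609,66)])
go('pB',R,.099,[(650,133),(727,136),(725,155),(647,153)])
go('pC',R,.099,[(605,235),(690,235),(690,262),(604,262)])
go('board',R,.009,[(537,122),(728,113),(780,393),(567,407)])
w=manip.camera("wrist");print(w["eye"],w["orientation"],w["mtx"])
E
```

```text
back [[0.6191, -0.0335], [0.656, -0.0359], [0.6963, 0.3156], [0.6634, 0.3159]] mean [0.6587 0.1405]
   edges [0.3522, 0.037, 0.3538, 0.033]
front [[0.5308, -0.0167], [0.5617, -0.0208], [0.6075, 0.3134], [0.5804, 0.3151]] mean [0.5701 0.1477]
   edges [0.3355, 0.0312, 0.3373, 0.0271]
work [[0.6291, 0.2558], [0.6492, 0.2547], [0.64, 0.1931], [0.6191, 0.1943]] mean [0.6344 0.2245]
   edges [0.0623, 0.0201, 0.0623, 0.0209]
pA [[0.5493, -0.1918], [0.596, -0.195], [0.5915, -0.2172], [0.5466, -0.2141]] mean [ 0.5708 -0.2046]
   edges [0.0225, 0.0468, 0.0227, 0.045]
pB [[0.5643, -0.2667], [0.6064, -0.272], [0.6034, -0.2857], [0.5611, -0.2812]] mean [ 0.5838 -0.2764]
   edges [0.0148, 0.0424, 0.0141, 0.0426]
pC [[0.5329, -0.3368], [0.5775, -0.34], [0.5753, -0.3579], [0.5307, -0.3546]] mean [ 0.5541 -0.3473]
   edges [0.018, 0.0447, 0.018, 0.0447]
board [[0.5083, -0.1725], [0.6268, -0.1733], [0.6271, -0.3819], [0.5102, -0.3823]] mean [ 0.5681 -0.2775]
   edges [0.2098, 0.1185, 0.2086, 0.1169]
[ 0.22467968 -0.64105882  0.38445365] [[ 0.22466302  0.93638324  0.2696534 ]
 [-0.97443596  0.21618445  0.06114603]
 [-0.00103875 -0.27649722  0.96101416]] [[349.19929409   0.         284.12655711]
 [  0.         349.19929409 210.32951345]
 [  0.           0.           1.        ]]
```

step_arm:
  motion: [1,0,0,0,0,0,-1,1,0,0,0,0,0,-1,1,0,0,0,0,0,-1,1,0,0,0,0,0,-1,1,0,0,0,0,0,-1]

```text
clock: 0.62
position: [0.1511, -0.6577, 0.2364]
tool_rot: [[0.837, 0.547, -0.0], [0.547, -0.837, 0.0], [0.0, -0.001, -1.0]]
wrist_force: [-0.1, 0.5, -0.5]
gripper_width: 0.0882
gripper_force: 0.0
```

step_arm:
  motion: [1,0,0,0,0,0,-1,1,0,0,0,0,0,-1,1,0,0,0,0,0,-1,1,0,0,0,0,0,-1,1,0,0,0,0,0,-1]

```text
clock: 1.03
position: [0.151, -0.6577, 0.2364]
tool_rot: [[0.6, 0.8, -0.0], [0.8, -0.6, 0.0], [0.0, -0.0, -1.0]]
wrist_force: [-0.3, 0.4, -0.0]
gripper_width: 0.0877
gripper_force: 0.0
```

step_arm:
  motion: [1,0,0,0,0,0,-1,1,0,0,0,0,0,-1,1,0,0,0,0,0,-1,1,0,0,0,0,0,-1,1,0,0,0,0,0,-1]

```text
clock: 1.45
position: [0.151, -0.6577, 0.2364]
tool_rot: [[0.29, 0.957, -0.0], [0.957, -0.29, 0.0], [0.0, -0.0, -1.0]]
wrist_force: [-0.3, 0.1, -0.0]
gripper_width: 0.0883
gripper_force: 0.0
```

step_arm:
  motion: [1,0,0,0,0,0,-0.5,1,0,0,0,0,0,-0.5,1,0,0,0,0,0,-0.5,1,0,0,0,0,0,-0.5,1,0,0,0,0,0,-0.5]

```text
clock: 1.87
position: [0.151, -0.6577, 0.2364]
tool_rot: [[0.121, 0.993, -0.0], [0.993, -0.121, 0.0], [0.0, -0.0, -1.0]]
wrist_force: [-0.5, -0.6, 0.5]
gripper_width: 0.0879
gripper_force: 0.0
```

step_arm:
  motion: [1,0.63,0.426,0,0,0,0,1,0.63,0.426,0,0,0,0,1,0.63,0.426,0,0,0,0,1,0.63,0.426,0,0,0,0,1,0.63,0.426,0,0,0,0]

```text
clock: 2.28
position: [0.2518, -0.5421, 0.2365]
tool_rot: [[0.123, 0.992, -0.0], [0.992, -0.123, 0.0], [0.0, -0.0, -1.0]]
wrist_force: [0.8, -0.4, 0.1]
gripper_width: 0.0872
gripper_force: 0.0
```

step_arm:
  motion: [1,0.63,0.426,0,0,0,0,1,0.63,0.426,0,0,0,0,1,0.63,0.426,0,0,0,0,1,0.63,0.426,0,0,0,0,1,0.63,0.426,0,0,0,0]

```text
clock: 2.7
position: [0.3519, -0.4275, 0.2367]
tool_rot: [[0.123, 0.992, -0.0], [0.992, -0.123, -0.0], [-0.0, -0.0, -1.0]]
wrist_force: [-0.2, -0.5, -1.4]
gripper_width: 0.0876
gripper_force: 0.0
```

step_arm:
  motion: [1,0.63,0.426,0,0,0,0,1,0.63,0.426,0,0,0,0,1,0.63,0.426,0,0,0,0,1,0.63,0.426,0,0,0,0,1,0.63,0.426,0,0,0,0]

```text
clock: 3.12
position: [0.4519, -0.313, 0.2367]
tool_rot: [[0.123, 0.992, -0.0], [0.992, -0.123, -0.0], [-0.0, -0.0, -1.0]]
wrist_force: [0.1, 0.3, 0.8]
gripper_width: 0.0876
gripper_force: 0.0
```

step_arm:
  motion: [1,0.63,0.426,0,0,0,0,1,0.63,0.426,0,0,0,0,1,0.63,0.426,0,0,0,0,1,0.63,0.426,0,0,0,0,1,0.63,0.426,0,0,0,0]

```text
clock: 3.53
position: [0.552, -0.1985, 0.2366]
tool_rot: [[0.123, 0.992, -0.0], [0.992, -0.123, -0.0], [-0.0, -0.0, -1.0]]
wrist_force: [-0.7, -0.2, 0.5]
gripper_width: 0.0877
gripper_force: 0.0
```

step_arm:
  motion: [1,0.72,0.053,0,0,0,0,1,0.72,0.053,0,0,0,0,1,0.72,0.053,0,0,0,0,1,0.72,0.053,0,0,0,0,1,0.72,0.053,0,0,0,0]

```text
clock: 3.95
position: [0.5795, -0.0567, 0.2365]
tool_rot: [[0.123, 0.992, -0.0], [0.992, -0.123, -0.0], [-0.0, -0.0, -1.0]]
wrist_force: [0.5, 0.6, 0.7]
gripper_width: 0.0878
gripper_force: 0.0
```

step_arm:
  motion: [1,0.72,0.053,0,0,0,0,1,0.72,0.053,0,0,0,0,1,0.72,0.053,0,0,0,0,1,0.72,0.053,0,0,0,0,1,0.72,0.053,0,0,0,0]

```text
clock: 4.37
position: [0.6078, 0.0848, 0.2365]
tool_rot: [[0.123, 0.992, -0.0], [0.992, -0.123, -0.0], [-0.0, -0.0, -1.0]]
wrist_force: [0.7, -0.2, -0.4]
gripper_width: 0.0881
gripper_force: 0.0
```

step_arm:
  motion: [1,0.72,0.053,0,0,0,0,1,0.72,0.053,0,0,0,0,1,0.72,0.053,0,0,0,0,1,0.72,0.053,0,0,0,0,1,0,0,0,0,0,0]

```text
clock: 4.78
position: [0.6293, 0.2045, 0.2367]
tool_rot: [[0.115, 0.993, -0.0], [0.993, -0.115, 0.005], [0.005, -0.001, -1.0]]
wrist_force: [-0.6, 0.1, 0.8]
gripper_width: 0.0879
gripper_force: 0.0
```

```bash
python3 - <<'E'
from h import *
c=manip.camera("wrist"); cv2.imwrite("pics/w1.png",c["pixels"][:,:,::-1])
s=manip.sense();print(s["position"],s["tool_rot"],s["joint_positions"])
E
```

```text
[0.62952286 0.20111644 0.23641435] [[ 1.17491291e-01  9.93073644e-01 -7.31298050e-04]
 [ 9.93071646e-01 -1.17489418e-01  2.22309104e-03]
 [ 2.12177334e-03 -9.87425195e-04 -9.99997262e-01]] [ -0.33688896  29.51979787 -32.5110584   89.41890593  16.71077709
  65.96296665 -43.06203272]
```

View pics/w1.png

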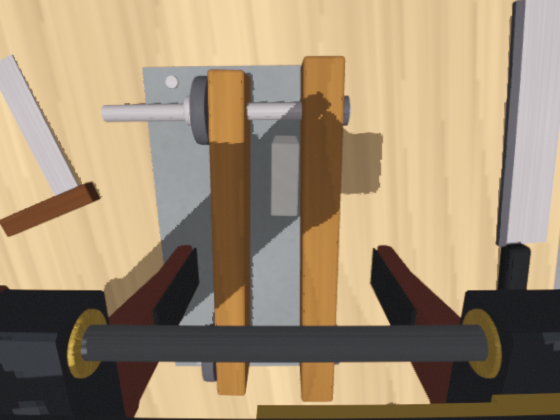

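```bash
python3 - <<'E'
from h import *
c=manip.camera("wrist")
print(c["eye"])
for n,z,pts in [('work',.105,[(272,137),(299,137),(299,215),(271,215)]),('back in',.07,[(303,59),(303,395)]),('front in',.07,[(246,72),(245,392)]),('front out',.07,[(209,72),(218,392)])]:
    print(n,[at(c,*p,z)[:2].round(4).tolist() for p in pts])
g=cv2.cvtColor(c["pixels"],cv2.COLOR_RGB2GRAY)
print(g[180,240:310].tolist());print(g[120:225:1,285].tolist())
E
```

```text
[0.63828033 0.27568218 0.3850947 ]
work [[0.6262, 0.257], [0.6474, 0.2546], [0.6406, 0.1907], [0.6173, 0.1935]]
back in [[0.6587, 0.3157], [0.6234, -0.0293]]
front in [[0.6097, 0.3111], [0.5597, -0.0177]]
front out [[0.5785, 0.3149], [0.5297, -0.0144]]
[80, 79, 75, 70, 65, 65, 66, 66, 66, 73, 82, 85, 85, 86, 86, 85, 85, 85, 84, 85, 84, 85, 87, 88, 86, 85, 84, 85, 85, 89, 114, 139, 144, 144, 143, 144, 144, 143, 144, 144, 143, 143, 144, 144, 144, 145, 145, 146, 145, 145, 145, 146, 145, 144, 144, 144, 139, 118, 92, 79, 64, 61, 66, 72, 74, 76, 78, 80, 77, 76]
[87, 88, 87, 87, 87, 87, 86, 85, 86, 86, 87, 94, 115, 121, 121, 123, 123, 122, 126, 138, 143, 142, 143, 143, 143, 144, 145, 145, 146, 146, 145, 144, 143, 144, 143, 144, 143, 144, 144, 144, 144, 144, 143, 144, 143, 144, 143, 144, 144, 145, 144, 144, 145, 144, 144, 146, 145, 145, 146, 146, 145, 143, 145, 144, 143, 143, 144, 144, 143, 143, 143, 143, 143, 143, 145, 142, 145, 146, 144, 144, 145, 145, 144, 145, 144, 144, 144, 145, 145, 145, 142, 125, 93, 85, 86, 87, 86, 85, 85, 85, 84, 86, 86, 86, 87]
```

step_arm:
  motion: [0.6,0.2,0.02,0.7,0,0,0,0.6,0.2,0,0.7,0,0,0,0.6,0.17,0,0.7,0,0,0,0.6,0,0,0.5,0,0,0,0.6,0,0,0.3,0,0,0]
  squeeze: 3

```text
clock: 5.3
position: [0.6329, 0.2169, 0.1177]
tool_rot: [[0.124, 0.992, -0.003], [0.992, -0.124, -0.003], [-0.003, -0.003, -1.0]]
wrist_force: [0.8, 0.7, 0.5]
gripper_width: 0.0581
gripper_force: 0.0
```

step_arm:
  motion: [0.6,0,0,0.3,0,0,0,0.6,0,0,0.25,0,0,0,0.6,0,0,0.16,0,0,0,0.6,0,0,0,0,0,0,0.6,0,0,0,0,0,0]

```text
clock: 5.72
position: [0.6343, 0.2193, 0.0927]
tool_rot: [[0.123, 0.992, 0.001], [0.992, -0.123, 0.0], [0.0, 0.001, -1.0]]
wrist_force: [-0.3, -0.7, 0.1]
gripper_width: 0.0533
gripper_force: 0.0
```

step_arm:
  motion: [0.35,0,0,0,0,0,0,0.3,0,0,0,0,0,0,0.28,0,0,0,0,0,0,0.26,0,0,0,0,0,0,0.24,0,0,0,0,0,0]

```text
clock: 6.13
position: [0.6341, 0.2195, 0.0926]
tool_rot: [[0.123, 0.992, 0.0], [0.992, -0.123, 0.0], [0.0, 0.0, -1.0]]
wrist_force: [-0.2, -0.0, 0.6]
gripper_width: 0.0235
gripper_force: 0.1
```

step_arm:
  motion: [0.1,0,0,0,0,0,0,0.1,0,0,0,0,0,0,0.1,0,0,0,0,0,0,0.1,0,0,0,0,0,0,0.1,0,0,0,0,0,0]

```text
clock: 6.55
position: [0.634, 0.2195, 0.0925]
tool_rot: [[0.123, 0.992, 0.0], [0.992, -0.123, 0.0], [0.0, 0.0, -1.0]]
wrist_force: [-1.4, -0.9, 3.8]
gripper_width: 0.0221
gripper_force: 3.0
```

```bash
python3 - <<'E'
from h import *
s=manip.sense();print({k:s[k] for k in("clock","position","tool_rot","wrist_force","gripper_width","gripper_force")})
E
```

```text
{'clock': 6.55, 'position': array([0.63401693, 0.21948465, 0.09249311]), 'tool_rot': array([[ 1.23012531e-01,  9.92405104e-01,  1.62904925e-04],
       [ 9.92405113e-01, -1.23012545e-01,  7.96305728e-05],
       [ 9.90651363e-05,  1.51872122e-04, -9.99999984e-01]]), 'wrist_force': array([-1.3904832 , -0.90948886,  3.80440026]), 'gripper_width': 0.022135341863281817, 'gripper_force': 3.0003372207283974}
```

step_arm:
  motion: [0.3,0,0,0,0,0,0,0.55,0,0,0,0,0,0,0.55,0,0,-0.3,0,0,0,0.55,0,0,-0.6,0,0,0,0.55,0,0,-0.7,0,0,0]

```text
clock: 6.97
position: [0.6329, 0.2189, 0.1559]
tool_rot: [[0.123, 0.992, -0.003], [0.992, -0.123, -0.001], [-0.001, -0.003, -1.0]]
wrist_force: [0.7, 0.1, 0.5]
gripper_width: 0.0475
gripper_force: 0.0
```

step_arm:
  motion: [0.55,0,0,-0.6,0,0,1,0.55,0,0,-0.6,0,0,1,0.55,0,0,-0.5,0,0,1,0.55,0,0,-0.3,0,0,1,0.55,0,0,0,0,0,1]

```text
clock: 7.38
position: [0.6354, 0.2204, 0.241]
tool_rot: [[0.458, 0.889, 0.006], [0.889, -0.458, 0.003], [0.005, 0.004, -1.0]]
wrist_force: [0.2, 0.2, -0.2]
gripper_width: 0.0484
gripper_force: 0.0
```

step_arm:
  motion: [0.55,0,0,0,0,0,1,0.55,0,0,0,0,0,1,0.55,0,0,0,0,0,1,0.55,0,0,0,0,0,1,0.55,0,0,0,0,0,1]

```text
clock: 7.8
position: [0.6339, 0.2196, 0.2371]
tool_rot: [[0.734, 0.679, 0.0], [0.679, -0.734, 0.0], [0.001, 0.0, -1.0]]
wrist_force: [0.1, 0.4, -0.0]
gripper_width: 0.0484
gripper_force: 0.0
```

step_arm:
  motion: [0.55,0,0,0,0,0,1,0.55,0,0,0,0,0,1,0.55,0,0,0,0,0,1,0.55,0,0,0,0,0,1,0.55,0,0,0,0,0,1]

```text
clock: 8.22
position: [0.6339, 0.2196, 0.2371]
tool_rot: [[0.922, 0.387, 0.0], [0.387, -0.922, 0.0], [0.001, -0.0, -1.0]]
wrist_force: [0.5, -0.5, -0.3]
gripper_width: 0.0487
gripper_force: 0.0
```

step_arm:
  motion: [0.55,0,0,0,0,0,1,0.55,0,0,0,0,0,1,0.55,0,0,0,0,0,1,0.55,0,0,0,0,0,1,0.55,0,0,0,0,0,1]

```text
clock: 8.63
position: [0.6339, 0.2196, 0.2371]
tool_rot: [[0.999, 0.048, 0.0], [0.048, -0.999, 0.001], [0.0, -0.001, -1.0]]
wrist_force: [-0.1, 0.1, -0.4]
gripper_width: 0.048
gripper_force: 0.0
```

step_arm:
  motion: [0.55,0,0,0,0,0,1,0.55,0,0,0,0,0,0.87,0.55,0,0,0,0,0,0,0.55,0,0,0,0,0,0,0.55,0,0,0,0,0,0]

```text
clock: 9.05
position: [0.6339, 0.2195, 0.2367]
tool_rot: [[0.997, -0.077, 0.0], [-0.077, -0.997, 0.0], [0.0, -0.0, -1.0]]
wrist_force: [0.1, 0.2, 0.2]
gripper_width: 0.048
gripper_force: 0.0
```

step_arm:
  motion: [0.55,-0.05,0.713,0,0,0,0,0.55,-0.05,0.713,0,0,0,0,0.55,-0.05,0.713,0,0,0,0,0.55,-0.05,0.713,0,0,0,0,0.55,-0.05,0.713,0,0,0,0]

```text
clock: 9.47
position: [0.6124, 0.0768, 0.2365]
tool_rot: [[0.997, -0.078, 0.0], [-0.078, -0.997, 0.0], [0.0, -0.0, -1.0]]
wrist_force: [0.3, 0.6, -0.1]
gripper_width: 0.0482
gripper_force: 0.0
```

step_arm:
  motion: [0.55,-0.05,0.713,0,0,0,0,0.55,-0.05,0.713,0,0,0,0,0.55,-0.05,0.713,0,0,0,0,0.55,-0.05,0.713,0,0,0,0,0.55,-0.05,0.713,0,0,0,0]

```text
clock: 9.88
position: [0.5911, -0.0646, 0.2366]
tool_rot: [[0.997, -0.078, 0.0], [-0.078, -0.997, 0.0], [0.0, -0.0, -1.0]]
wrist_force: [0.3, 0.5, 0.2]
gripper_width: 0.0484
gripper_force: 0.0
```

step_arm:
  motion: [0.55,-0.05,0.713,0,0,0,0,0.55,-0.05,0.713,0,0,0,0,0.55,-0.05,0.713,0,0,0,0,0.55,-0.05,0.713,0,0,0,0,0.55,-0.05,0.713,0,0,0,0]

```text
clock: 10.3
position: [0.5698, -0.206, 0.2366]
tool_rot: [[0.997, -0.078, 0.0], [-0.078, -0.997, 0.0], [0.0, -0.0, -1.0]]
wrist_force: [0.7, -0.6, -0.3]
gripper_width: 0.0483
gripper_force: 0.0
```

step_arm:
  motion: [0.55,0,0,0,0,0,0,0.55,0,0,0,0,0,0,0.55,0,0,0,0,0,0,0.55,0,0,0,0,0,0,0.55,0,0,0,0,0,0]

```text
clock: 10.72
position: [0.5706, -0.203, 0.2363]
tool_rot: [[0.997, -0.076, 0.0], [-0.076, -0.997, 0.001], [0.0, -0.001, -1.0]]
wrist_force: [-0.3, -0.3, -0.2]
gripper_width: 0.0484
gripper_force: 0.0
```

```bash
python3 - <<'E'
from h import *
c=manip.camera("wrist"); cv2.imwrite("pics/w2.png",c["pixels"][:,:,::-1])
s=manip.sense();print(s["position"],s["tool_rot"][:,0],s["joint_positions"])
# packer tops: bright patches; list predicted corners
for n,P in dict(A=(.5708,-.2046),B=(.5838,-.2764),C=(.5541,-.3473)).items(): print(n,proj(c,[[*P,.099]]))
E
```

```text
[ 0.5705668  -0.20316166  0.23631487] [ 9.97050733e-01 -7.67451756e-02  1.14842964e-04] [ 18.89415958  21.08117795  -6.69005924  98.66797133   2.72971655
  60.40727365 -83.10199538]
A [[285.56537965 202.4868705 ]]
B [[370.30421094 181.17035987]]
C [[453.00410964 209.18229994]]
```

View pics/w2.png

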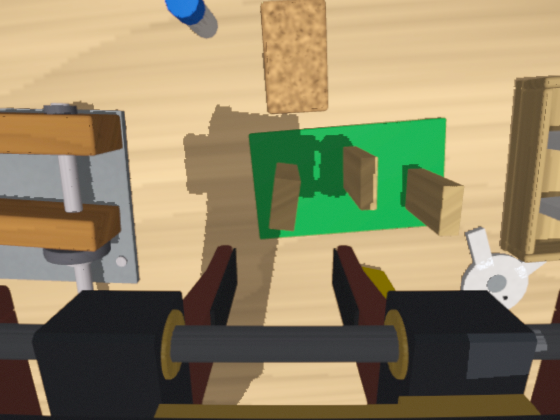

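step_arm:
  motion: [0.55,0,0.04,0.7,0,0,0.4,0.55,0,0,0.7,0,0,0,0.55,0,0,0.7,0,0,0,0.55,0,0,0.5,0,0,0,0.55,0,0,0.3,0,0,0]

```text
clock: 11.18
position: [0.5689, -0.205, 0.1178]
tool_rot: [[0.994, -0.105, -0.003], [-0.105, -0.994, 0.001], [-0.003, -0.001, -1.0]]
wrist_force: [-1.3, 0.9, -0.2]
gripper_width: 0.0483
gripper_force: 0.0
```

step_arm:
  motion: [0.55,0,0,0.3,0,0,0,0.55,0,0,0.25,0,0,0,0.55,0,0,0.18,0,0,0,0.55,0,0,0,0,0,0,0.55,0,0,0,0,0,0]

```text
clock: 11.6
position: [0.5704, -0.2063, 0.0914]
tool_rot: [[0.994, -0.107, 0.0], [-0.107, -0.994, -0.0], [0.0, 0.0, -1.0]]
wrist_force: [0.1, 0.2, 0.8]
gripper_width: 0.0487
gripper_force: 0.0
```

step_arm:
  motion: [0.35,0,0,0,0,0,0,0.3,0,0,0,0,0,0,0.28,0,0,0,0,0,0,0.26,0,0,0,0,0,0,0.24,0,0,0,0,0,0]

```text
clock: 12.02
position: [0.5702, -0.2063, 0.0914]
tool_rot: [[0.994, -0.107, 0.001], [-0.107, -0.994, -0.0], [0.001, 0.0, -1.0]]
wrist_force: [0.3, -0.8, 0.2]
gripper_width: 0.0222
gripper_force: 3.0
```

step_arm:
  motion: [0.1,0,0,0,0,0,0,0.1,0,0,0,0,0,0,0.1,0,0,0,0,0,0,0.1,0,0,0,0,0,0,0.1,0,0,0,0,0,0]

```text
clock: 12.43
position: [0.5703, -0.2061, 0.0913]
tool_rot: [[0.994, -0.107, 0.0], [-0.107, -0.994, 0.0], [0.0, -0.0, -1.0]]
wrist_force: [-0.2, 0.3, 2.6]
gripper_width: 0.0218
gripper_force: 3.0
```

step_arm:
  motion: [0,0,0,0,0,0,0,0,0,0,0,0,0,0,0,0,0,-0.2,0,0,0,0,0,0,-0.4,0,0,0,0,0,0,-0.6,0,0,0]
  squeeze: 15

```text
clock: 12.85
position: [0.5681, -0.2061, 0.1377]
tool_rot: [[0.994, -0.107, -0.005], [-0.107, -0.994, 0.001], [-0.005, -0.0, -1.0]]
wrist_force: [-0.3, -0.8, -0.3]
gripper_width: 0.0221
gripper_force: 15.0
```

step_arm:
  motion: [0,0,0,-0.6,0,0,0,0,0,0,-0.6,0,0,0,0,0,0,-0.6,0,0,0,0,0,0,-0.4,0,0,-0.6,0,0,0,-0.2,0,0,-1]

```text
clock: 13.27
position: [0.5707, -0.2069, 0.238]
tool_rot: [[1.0, 0.006, 0.003], [0.006, -1.0, -0.002], [0.003, 0.002, -1.0]]
wrist_force: [1.0, -0.3, -0.9]
gripper_width: 0.0219
gripper_force: 15.0
```

step_arm:
  motion: [0,0,0,0,0,0,-1,0,0,0,0,0,0,-1,0,0,0,0,0,0,-1,0,0,0,0,0,0,-1,0,0,0,0,0,0,-1]

```text
clock: 13.68
position: [0.5695, -0.2066, 0.2351]
tool_rot: [[0.937, 0.349, -0.001], [0.349, -0.937, -0.0], [-0.001, 0.0, -1.0]]
wrist_force: [-0.2, -0.4, -0.1]
gripper_width: 0.0216
gripper_force: 15.0
```

step_arm:
  motion: [0,0,0,0,0,0,-1,0,0,0,0,0,0,-1,0,0,0,0,0,0,-1,0,0,0,0,0,0,-1,0,0,0,0,0,0,-1]

```text
clock: 14.1
position: [0.5695, -0.2066, 0.235]
tool_rot: [[0.761, 0.649, -0.001], [0.649, -0.761, -0.0], [-0.001, -0.0, -1.0]]
wrist_force: [-0.5, 0.9, -0.8]
gripper_width: 0.0218
gripper_force: 15.0
```

step_arm:
  motion: [0,0,0,0,0,0,-1,0,0,0,0,0,0,-1,0,0,0,0,0,0,-1,0,0,0,0,0,0,-1,0,0,0,0,0,0,-1]

```text
clock: 14.52
position: [0.5695, -0.2067, 0.235]
tool_rot: [[0.494, 0.87, -0.001], [0.87, -0.494, -0.0], [-0.001, -0.001, -1.0]]
wrist_force: [-0.6, -0.6, -0.4]
gripper_width: 0.0218
gripper_force: 15.0
```

step_arm:
  motion: [0,0,0,0,0,0,-1,0,0,0,0,0,0,-1,0,0,0,0,0,0,-1,0,0,0,0,0,0,-1,0,0,0,0,0,0,-1]

```text
clock: 14.93
position: [0.5695, -0.2067, 0.2351]
tool_rot: [[0.166, 0.986, -0.001], [0.986, -0.166, -0.0], [-0.001, -0.001, -1.0]]
wrist_force: [-0.2, -0.3, -0.4]
gripper_width: 0.022
gripper_force: 15.0
```

step_arm:
  motion: [0,0,0,0,0,0,-0.7,0,0,0,0,0,0,0,0,0,0,0,0,0,0,0,0,0,0,0,0,0,0,0,0,0,0,0,0]

```text
clock: 15.35
position: [0.5699, -0.2064, 0.2351]
tool_rot: [[0.122, 0.993, -0.0], [0.993, -0.122, -0.0], [-0.0, -0.0, -1.0]]
wrist_force: [0.1, -1.2, 0.2]
gripper_width: 0.0217
gripper_force: 15.0
```

step_arm:
  motion: [0,0.674,0.031,0,0,0,0,0,0.674,0.031,0,0,0,0,0,0.674,0.031,0,0,0,0,0,0.674,0.031,0,0,0,0,0,0.674,0.031,0,0,0,0]

```text
clock: 15.77
position: [0.5926, -0.072, 0.2352]
tool_rot: [[0.122, 0.993, 0.0], [0.993, -0.122, -0.0], [-0.0, 0.0, -1.0]]
wrist_force: [-0.3, -0.5, -0.3]
gripper_width: 0.022
gripper_force: 15.0
```

step_arm:
  motion: [0,0.674,0.031,0,0,0,0,0,0.674,0.031,0,0,0,0,0,0.674,0.031,0,0,0,0,0,0.674,0.031,0,0,0,0,0,0.674,0.031,0,0,0,0]

```text
clock: 16.18
position: [0.615, 0.0611, 0.2351]
tool_rot: [[0.122, 0.993, 0.0], [0.993, -0.122, -0.0], [-0.0, 0.0, -1.0]]
wrist_force: [0.8, -0.5, -0.5]
gripper_width: 0.0219
gripper_force: 15.0
```

step_arm:
  motion: [0,0,0,0,0,0,0,0,0,0,0,0,0,0,0,0,0,0,0,0,0,0,0,0,0.4,0,0,0,0,0,0,0.5,0,0,0]

```text
clock: 16.6
position: [0.6163, 0.0579, 0.2003]
tool_rot: [[0.124, 0.992, 0.004], [0.992, -0.124, -0.001], [-0.0, 0.004, -1.0]]
wrist_force: [-0.3, 0.2, -1.4]
gripper_width: 0.0219
gripper_force: 15.0
```

```bash
python3 - <<'E'
from h import *
c=manip.camera("wrist"); cv2.imwrite("pics/w3.png",c["pixels"][:,:,::-1])
s=manip.sense();print(s["position"],s["tool_rot"][:,0])
E
```

```text
[0.61332253 0.05712484 0.19500649] [ 0.12389119  0.99229316 -0.00229133]
```

View pics/w3.png

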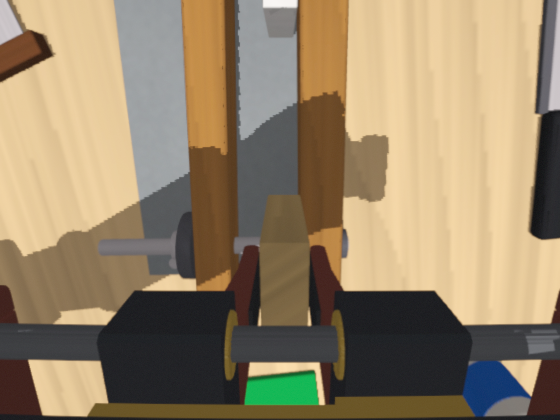

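```bash
python3 - <<'E'
from h import *
c=manip.camera("wrist");s=manip.sense();print(s["position"])
zb=s["position"][2]-.0823
print("packer bottom",[at(c,*p,zb)[:2].round(4).tolist() for p in[(265,195),(300,195)]])
print("back",[at(c,*p,.07)[:2].round(4).tolist() for p in[(299,40),(300,150)]],"front",[at(c,*p,.07)[:2].round(4).tolist() for p in[(238,40),(237,160),(233,280)]])
E
```

```text
[0.61302261 0.05711583 0.19613023]
packer bottom [[0.6025, 0.0784], [0.626, 0.0755]]
back [[0.6386, 0.1787], [0.6306, 0.1004]] front [[0.5951, 0.1842], [0.5807, 0.0988], [0.5605, -0.0036]]
```

step_arm:
  motion: [0,0,-0.1,0,0,0,0,0,0,0,0.3,0,0,0,0,0,0,0.6,0,0,0,0,0,0,0.6,0,0,0,0,0,0,0.5,0,0,0]

```text
clock: 17.12
position: [0.6111, 0.0599, 0.1184]
tool_rot: [[0.122, 0.993, 0.001], [0.993, -0.122, -0.0], [-0.0, 0.001, -1.0]]
wrist_force: [0.0, 0.6, 0.2]
gripper_width: 0.022
gripper_force: 15.0
```

step_arm:
  motion: [0,0,0,0.3,0,0,0,0,0,0,0.2,0,0,0,0,0,0,0.07,0,0,0,0,0,0,0,0,0,0,0,0,0,0,0,0,0]

```text
clock: 17.53
position: [0.6117, 0.0605, 0.0973]
tool_rot: [[0.121, 0.993, 0.002], [0.993, -0.121, 0.0], [0.0, 0.002, -1.0]]
wrist_force: [-0.0, -0.2, -0.6]
gripper_width: 0.0221
gripper_force: 15.0
```

step_arm:
  motion: [0,0,0,0.03,0,0,0,0,0,0,0.03,0,0,0,0,0,0,0.03,0,0,0,0,0,0,0,0,0,0,0,0,0,0,0,0,0]

```text
clock: 17.95
position: [0.611, 0.0603, 0.0928]
tool_rot: [[0.121, 0.993, 0.0], [0.993, -0.121, -0.0], [-0.0, 0.0, -1.0]]
wrist_force: [0.9, 0.5, -0.7]
gripper_width: 0.0215
gripper_force: 15.0
```

step_arm:
  motion: [0,0,0,0.01,0,0,0,0,0,0,0.01,0,0,0,0,0,0,0.01,0,0,0,0,0,0,0,0,0,0,0,0,0,0,0,0,0]

```text
clock: 18.37
position: [0.6111, 0.0604, 0.0923]
tool_rot: [[0.121, 0.993, 0.0], [0.993, -0.121, -0.0], [-0.0, 0.0, -1.0]]
wrist_force: [-2.5, -0.4, 6.1]
gripper_width: 0.0216
gripper_force: 15.0
```

step_arm:
  motion: [0.3,0,0,-0.01,0,0,0,0.4,0,0,0,0,0,0,0.5,0,0,0,0,0,0,0.5,0,0,0,0,0,0,0.5,0,0,-0.2,0,0,0]
  squeeze: 10

```text
clock: 18.78
position: [0.6099, 0.0601, 0.0986]
tool_rot: [[0.121, 0.993, -0.003], [0.993, -0.121, -0.0], [-0.001, -0.003, -1.0]]
wrist_force: [0.3, 0.3, -0.0]
gripper_width: 0.0435
gripper_force: 0.0
```

step_arm:
  motion: [0.5,0,0,-0.4,0,0,0,0.5,0,0,-0.6,0,0,0,0.5,0,0,-0.6,0,0,0,0.5,0,0,-0.6,0,0,0.5,0.5,0,0,-0.3,0,0,1]

```text
clock: 19.2
position: [0.6122, 0.0608, 0.2035]
tool_rot: [[0.225, 0.974, 0.004], [0.974, -0.225, 0.001], [0.002, 0.004, -1.0]]
wrist_force: [1.1, -0.1, 0.8]
gripper_width: 0.0437
gripper_force: 0.0
```

```bash
python3 - <<'E'
from h import *
c=manip.camera("side"); crop(c,"pics/s2.png",235,85,375,195,5)
print(manip.sense()["position"])
E
```

```text
[0.6131189  0.0610597  0.20507358]
```

View pics/s2.png

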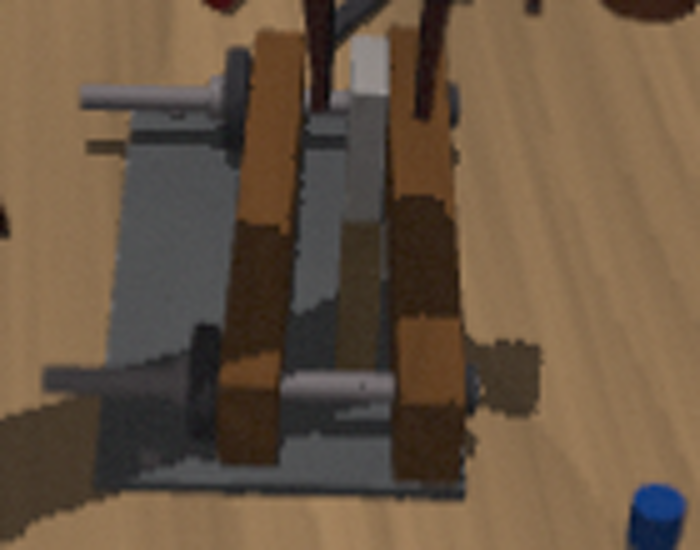

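The packer stands upright between the jaws (crop pixels x 338–380, y 220–370), in line with the work. Next I'll turn the tool and go round to the front of the front jaw.

step_arm:
  motion: [0.3,0,0,0,0,0,1,0.1,0,0,0,0,0,1,0,0,0,0,0,0,1,0,0,0,0,0,0,1,0,0,0,0,0,0,1]

```text
clock: 19.67
position: [0.6106, 0.0603, 0.1995]
tool_rot: [[0.545, 0.838, -0.001], [0.838, -0.545, -0.0], [-0.001, -0.001, -1.0]]
wrist_force: [0.1, -0.7, -0.3]
gripper_width: 0.0139
gripper_force: 0.0
```

step_arm:
  motion: [0,0,0,0,0,0,1,0,0,0,0,0,0,1,0,0,0,0,0,0,1,0,0,0,0,0,0,1,0,0,0,0,0,0,1]

```text
clock: 20.08
position: [0.6106, 0.0603, 0.1994]
tool_rot: [[0.799, 0.601, -0.001], [0.601, -0.799, -0.0], [-0.001, -0.0, -1.0]]
wrist_force: [-0.4, -0.2, -0.5]
gripper_width: 0.0007
gripper_force: 0.0
```

step_arm:
  motion: [0,0,0,0,0,0,1,0,0,0,0,0,0,1,0,0,0,0,0,0,1,0,0,0,0,0,0,1,0,0,0,0,0,0,1]

```text
clock: 20.5
position: [0.6106, 0.0604, 0.1994]
tool_rot: [[0.957, 0.292, -0.001], [0.292, -0.957, -0.0], [-0.001, -0.0, -1.0]]
wrist_force: [0.4, -0.2, 0.7]
gripper_width: 0.0004
gripper_force: 0.0
```

step_arm:
  motion: [0,0,0,0,0,0,1,0,0,0,0,0,0,1,0,0,0,0,0,0,1,0,0,0,0,0,0,1,0,0,0,0,0,0,1]

```text
clock: 20.92
position: [0.6106, 0.0604, 0.1994]
tool_rot: [[0.999, -0.053, -0.001], [-0.053, -0.999, -0.0], [-0.001, 0.0, -1.0]]
wrist_force: [-0.4, -0.6, -0.0]
gripper_width: 0.0006
gripper_force: 0.0
```

step_arm:
  motion: [0,0,0,0,0,0,1,0,-0.51,-0.42,0,0,0,0,0,-0.51,-0.42,0,0,0,0,0,-0.51,-0.42,0,0,0,0,0,-0.51,-0.42,0,0,0,0]

```text
clock: 21.33
position: [0.5369, 0.1375, 0.1994]
tool_rot: [[0.993, -0.12, -0.001], [-0.12, -0.993, -0.0], [-0.001, 0.0, -1.0]]
wrist_force: [0.7, 0.2, 0.8]
gripper_width: 0.0006
gripper_force: 0.0
```

step_arm:
  motion: [0,-0.51,-0.42,0,0,0,0,0,0,0,0,0,0,0,0,0,0,0,0,0,0,0,0,0,0,0,0,0,0,0,0,0,0,0,0]

```text
clock: 21.75
position: [0.5206, 0.1548, 0.1997]
tool_rot: [[0.992, -0.122, 0.0], [-0.122, -0.992, -0.001], [0.0, 0.001, -1.0]]
wrist_force: [-0.1, -0.0, -0.1]
gripper_width: 0.0004
gripper_force: 0.0
```

```bash
python3 - <<'E'
from h import *
c=manip.camera("wrist"); cv2.imwrite("pics/w4.png",c["pixels"][:,:,::-1])
s=manip.sense();print(s["position"],s["tool_rot"],s["gripper_width"],s["joint_positions"])
E
```

```text
[0.52062484 0.15480129 0.19969801] [[ 9.92450274e-01 -1.22647652e-01  8.52290381e-05]
 [-1.22647599e-01 -9.92450172e-01 -4.70871659e-04]
 [ 1.42336877e-04  4.56863570e-04 -9.99999886e-01]] 0.0004591335066070395 [ -13.5270747    17.85809874  -11.67093491  108.82791695    4.44474014
   53.74956734 -124.32708599]
```

View pics/w4.png

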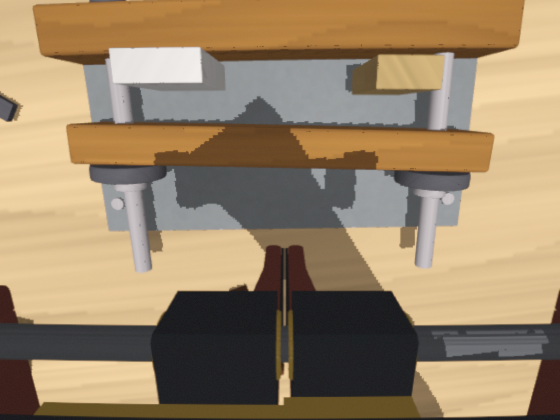

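step_arm:
  motion: [0,0,0,0.7,0,0,0,0,0,0,0.7,0,0,0,0,0,0,0.7,0,0,0,0,0,0,0.6,0,0,0,0,0,0,0.5,0,0,0]

```text
clock: 22.22
position: [0.5199, 0.1547, 0.0699]
tool_rot: [[0.992, -0.122, -0.001], [-0.122, -0.992, -0.001], [-0.001, 0.001, -1.0]]
wrist_force: [0.1, 0.4, -0.6]
gripper_width: 0.0008
gripper_force: 0.0
```

step_arm:
  motion: [0,0,0,0.4,0,0,0,0,0,0,0.15,0,0,0,0,0,0,0,0,0,0,0,0.12,0,0,0,0,0,0,0.12,0,0,0,0,0]

```text
clock: 22.63
position: [0.5307, 0.1549, 0.051]
tool_rot: [[0.993, -0.121, 0.002], [-0.121, -0.993, 0.001], [0.002, -0.001, -1.0]]
wrist_force: [0.4, 0.6, 0.7]
gripper_width: 0.0003
gripper_force: 0.0
```

step_arm:
  motion: [0,0.06,0,0,0,0,0,0,0.06,0,0,0,0,0,0,0.06,0,0,0,0,0,0,0.06,0,0,0,0,0,0,0.06,0,0,0,0,0]

```text
clock: 23.05
position: [0.5407, 0.1535, 0.05]
tool_rot: [[0.993, -0.121, -0.002], [-0.121, -0.993, -0.0], [-0.002, 0.0, -1.0]]
wrist_force: [-7.9, 1.1, 4.9]
gripper_width: 0.0003
gripper_force: 3.6
```

step_arm:
  motion: [0,0.05,0,0,0,0,0,0,0.05,0,0,0,0,0,0,0.05,0,0,0,0,0,0,0.05,0,0,0,0,0,0,0.05,0,0,0,0,0]

```text
clock: 23.47
position: [0.5488, 0.1527, 0.0496]
tool_rot: [[0.993, -0.12, -0.005], [-0.12, -0.993, -0.001], [-0.005, 0.001, -1.0]]
wrist_force: [-6.9, 0.6, 5.4]
gripper_width: 0.0003
gripper_force: 3.7
```

step_arm:
  motion: [0,0.05,0,0,0,0,0,0,0.05,0,0,0,0,0,0,0.05,0,0,0,0,0,0,0.04,0,0,0,0,0,0,0.03,0,0,0,0,0]

```text
clock: 23.88
position: [0.5577, 0.1517, 0.0496]
tool_rot: [[0.993, -0.12, -0.004], [-0.12, -0.993, -0.0], [-0.004, 0.001, -1.0]]
wrist_force: [-6.6, 1.5, 6.0]
gripper_width: 0.0005
gripper_force: 3.6
```

step_arm:
  motion: [0,0.025,0,0,0,0,0,0,0.025,0,0,0,0,0,0,0.025,0,0,0,0,0,0,0.025,0,0,0,0,0,0,0.025,0,0,0,0,0]

```text
clock: 24.3
position: [0.5625, 0.1512, 0.0496]
tool_rot: [[0.993, -0.12, -0.004], [-0.12, -0.993, -0.0], [-0.004, 0.001, -1.0]]
wrist_force: [-6.6, 1.8, 5.9]
gripper_width: 0.0004
gripper_force: 3.6
```

```bash
python3 - <<'E'
from h import *
c=manip.camera("wrist"); cv2.imwrite("pics/w5.png",c["pixels"][:,:,::-1])
s=manip.sense();print(s["position"],s["wrist_force"],s["ft_torque"])
E
```

```text
[0.56277031 0.15114705 0.04961299] [-6.14951323  0.87876934  4.88452771] [ 0.24250055  1.33330515 -0.05241666]
```

View pics/w5.png

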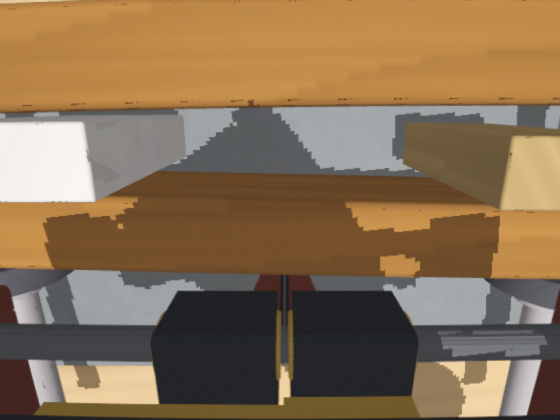

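step_arm:
  motion: [0,0.025,0,0,0,0,0,0,0.025,0,0,0,0,0,0,0.025,0,0,0,0,0,0,0.025,0,0,0,0,0,0,0.02,0,0,0,0,0]

```text
clock: 24.77
position: [0.5673, 0.1507, 0.0496]
tool_rot: [[0.993, -0.12, -0.004], [-0.12, -0.993, -0.0], [-0.004, 0.001, -1.0]]
wrist_force: [-7.3, 1.5, 5.4]
gripper_width: 0.0007
gripper_force: 3.6
```

step_arm:
  motion: [0,0.015,0,0,0,0,0,0,0.015,0,0,0,0,0,0,0.015,0,0,0,0,0,0,0.015,0,0,0,0,0,0,0.015,0,0,0,0,0]

```text
clock: 25.18
position: [0.5701, 0.1502, 0.0496]
tool_rot: [[0.993, -0.12, -0.005], [-0.12, -0.993, -0.001], [-0.005, 0.001, -1.0]]
wrist_force: [-7.3, 1.2, 5.5]
gripper_width: 0.0006
gripper_force: 3.9
```

step_arm:
  motion: [0,0.015,0,0,0,0,0,0,0.015,0,0,0,0,0,0,0.015,0,0,0,0,0,0,0.015,0,0,0,0,0,0,0.015,0,0,0,0,0]

```text
clock: 25.6
position: [0.5728, 0.1497, 0.0496]
tool_rot: [[0.993, -0.12, -0.005], [-0.12, -0.993, -0.001], [-0.005, 0.001, -1.0]]
wrist_force: [-7.9, 1.3, 6.5]
gripper_width: 0.0009
gripper_force: 4.2
```

step_arm:
  motion: [0,0.015,0,0,0,0,0,0,0.015,0,0,0,0,0,0,0.015,0,0,0,0,0,0,0.015,0,0,0,0,0,0,0.015,0,0,0,0,0]

```text
clock: 26.02
position: [0.5743, 0.1494, 0.0494]
tool_rot: [[0.993, -0.119, -0.008], [-0.119, -0.993, -0.001], [-0.008, 0.002, -1.0]]
wrist_force: [-14.1, 0.5, 12.1]
gripper_width: 0.0007
gripper_force: 7.1
```

step_arm:
  motion: [0,0,0,0,0,0,0,0,0,0,0,0,0,0,0,0,0,0,0,0,0,0,0,0,0,0,0,0,0,0,0,0,0,0,0]

```text
clock: 26.43
position: [0.5743, 0.1494, 0.0494]
tool_rot: [[0.993, -0.119, -0.008], [-0.119, -0.993, -0.001], [-0.008, 0.002, -1.0]]
wrist_force: [-12.6, -0.2, 10.2]
gripper_width: 0.0002
gripper_force: 6.2
```

```bash
python3 - <<'E'
from h import *
F=[]
for n in range(1):
    c=manip.camera("wrist")
img=c["pixels"]; cv2.imwrite("pics/w6.png",img[:,:,::-1])
s=manip.sense();print(s["position"],s["wrist_force"],s["ft_torque"])
# edge rows per column (vertical gradient), jaw inner/outer edges
g=cv2.GaussianBlur(cv2.cvtColor(img,cv2.COLOR_RGB2GRAY),(5,5),0).astype(float)
for u in (200,230,260,300,330,360,390):
    d=np.abs(np.diff(g[60:290,u])); i=np.argsort(-d)[:8]+60; print(u,sorted(i.tolist()))
E
```

```text
[0.57424964 0.14939635 0.04935865] [-12.06884336  -0.06449125  10.40613754] [0.21518455 2.47059189 0.0536203 ]
200 [137, 138, 139, 140, 174, 285, 286, 287]
230 [112, 113, 114, 115, 141, 173, 174, 288]
260 [103, 104, 108, 109, 110, 140, 173, 275]
300 [132, 137, 138, 172, 173, 273, 274, 275]
330 [138, 139, 140, 165, 166, 167, 168, 172]
360 [139, 140, 166, 167, 168, 225, 226, 227]
390 [139, 145, 167, 228, 255, 256, 283, 284]
```

View pics/w6.png

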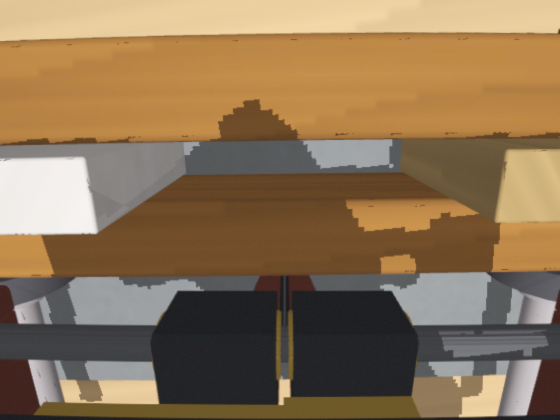

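```bash
python3 - <<'E'
from h import *
c=manip.camera("wrist")
g=cv2.GaussianBlur(cv2.cvtColor(c["pixels"],cv2.COLOR_RGB2GRAY),(3,3),0).astype(float)
def edge(lo,hi,z,us):
    P=[]
    for u in us:
        d=np.abs(np.diff(g[lo:hi,u])); k=int(d.argmax()); k=min(max(k,1),len(d)-2)
        v=lo+.5+k+0.5*(d[k-1]-d[k+1])/(d[k-1]-2*d[k]+d[k+1]-1e-9)
        P.append(at(c,u,v,z)[:2])
    P=np.array(P); f=np.polyfit(P[:,1],P[:,0],1)
    r=P[:,0]-np.polyval(f,P[:,1]); m=abs(r)<.0015; f=np.polyfit(P[m,1],P[m,0],1)
    print(lo,z,"yaw",-np.degrees(np.arctan(f[0])).round(2),"x at y=.145",np.polyval(f,.145).round(4),m.sum(),len(us),r[m].std().round(5))
edge(130,148,.07,range(310,396,3)); edge(130,148,.07,list(range(190,215,3))+list(range(310,396,3)))
edge(165,182,.01,range(192,400,4)); edge(262,290,.07,list(range(5,90,5))+list(range(120,160,5))+list(range(425,470,5)))
edge(25,50,.07,range(10,550,10))
E
```

```text
130 0.07 yaw -5.91 x at y=.145 0.6394 28 29 0.00017
130 0.07 yaw -5.92 x at y=.145 0.6394 37 38 0.00052
165 0.01 yaw -3.97 x at y=.145 0.6173 46 52 0.00078
262 0.07 yaw -5.99 x at y=.145 0.5857 22 34 0.00053
25 0.07 yaw -6.08 x at y=.145 0.675 54 54 4e-05
```

step_arm:
  motion: [0,0.01,0,0,0,0,0,0,0,0,0,0,0,0,0,0,0,0,0,0,0,0,0,0,0,0,0,0,0,0,0,0,0,0,0]

```text
clock: 26.95
position: [0.5743, 0.1494, 0.0494]
tool_rot: [[0.993, -0.119, -0.009], [-0.119, -0.993, -0.001], [-0.008, 0.002, -1.0]]
wrist_force: [-14.3, 0.5, 10.1]
gripper_width: 0.0003
gripper_force: 6.8
```

step_arm:
  motion: [0,-0.03,0,0,0,0,0,0,-0.05,0,0,0,0,0,0,-0.1,0,0,0,0,0,0,-0.25,0,0,0,0,0,0,-0.3,0,0,0,0,0]

```text
clock: 27.37
position: [0.5503, 0.1523, 0.0499]
tool_rot: [[0.993, -0.122, 0.001], [-0.122, -0.993, 0.0], [0.001, -0.0, -1.0]]
wrist_force: [0.2, 0.5, 0.5]
gripper_width: 0.0004
gripper_force: 0.0
```

step_arm:
  motion: [0,-0.3,0,0,0,0,0,0,0,0,0,0,0,0,0,0,0,-0.5,0,0,0,0,0,0,-0.7,0,0,0,0,0,0,-0.7,0,0,0]

```text
clock: 27.78
position: [0.5379, 0.1536, 0.1263]
tool_rot: [[0.993, -0.121, -0.001], [-0.121, -0.993, -0.001], [-0.001, 0.001, -1.0]]
wrist_force: [0.3, -0.2, 0.5]
gripper_width: 0.0006
gripper_force: 0.0
```

step_arm:
  motion: [0,0,0,-0.7,0,0,0,0,0,0,-0.7,0,0,0,0,0,0,-0.4,0,0,0,0,0,0,0,0,0,0,0,0,0,0,0,0,0]

```text
clock: 28.2
position: [0.5389, 0.1538, 0.1986]
tool_rot: [[0.993, -0.121, 0.002], [-0.121, -0.993, 0.001], [0.002, -0.001, -1.0]]
wrist_force: [0.2, 0.4, -0.1]
gripper_width: 0.0004
gripper_force: 0.0
```

```bash
python3 - <<'E'
from h import *
c=manip.camera("wrist")
s=manip.sense();print(s["clock"],s["position"],s["wrist_force"])
g=cv2.GaussianBlur(cv2.cvtColor(c["pixels"],cv2.COLOR_RGB2GRAY),(3,3),0).astype(float)
# predicted corners of jaw tops, then edge rows near them
n=np.array([.9945,-.104]);t=np.array([.104,.9945]);o=np.array([.6394,.145])
for name,dx in (("back out",.036),("back in",0),("front in",-.022),("front out",-.054)):
    P=[];
    for s_ in np.linspace(-.155,.155,32):
        p=o+n*dx+t*s_; u,v=proj(c,[[*p,.07]])[0]
        if not(3<v<412 and 0<=u<560): continue
        lo=int(v)-7; d=np.abs(np.diff(g[max(lo,0):lo+15,int(u)]));
        k=int(d.argmax())
        P.append([*at(c,int(u),max(lo,0)+k+.5,.07)[:2],d[k]])
    P=np.array(P)
    f=np.polyfit(P[:,1],P[:,0],1)
    for _ in range(4):
        r=abs(P[:,0]-np.polyval(f,P[:,1])); m=r<=max(np.median(r)*2,.0004); f=np.polyfit(P[m,1],P[m,0],1)
    print(name,len(P),m.sum(),"yaw",-np.degrees(np.arctan(f[0])).round(2),"x",np.polyval(f,.145).round(4))
E
```

```text
28.25 [0.53806702 0.15355967 0.19737869] [-0.45564462  0.46231623 -0.28219544]
back out 32 24 yaw -6.01 x 0.6749
back in 32 32 yaw -6.27 x 0.6385
front in 32 25 yaw -6.03 x 0.6178
front out 32 24 yaw -6.12 x 0.5853
```

```bash
python3 -c "
from cell import manip
print(manip.sign_off())"
```

```text
the job is handed in; nothing more can be done
None
```

The job is handed in: the work pinched at 22 mm, the matching 22 mm packer stands in the empty end, and the front jaw was pushed home at about 14 N, left snug and square to the back jaw within about 0.2°.

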